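Fetch the stepped coupling hub from the parts carousel

TASK

Turn the parts carousel until the stepped steel hub (wide foot, slim neck on top) stands at the pick-up fork, facing the robot, and let go of the carousel there. Then lift the hub out and lower it upright into the empty round nest of the dark build-up plate, letting go only once it is down.

Things in the scene. Friction and masses are not known exactly. Their poses are not given: they have to be found in the camera images.
- hub: Steel hub, loose: round foot 46 mm dia x 22 high, round neck 26 dia x 38 on top (60 high, 0.3 kg). Origin: centre of underside, z up. Stands on the carousel disc between three 12 mm high brass pins (2 mm play), 100 mm from the axis, 28 to 107 degrees to either side of the pick-up point. Other steel parts there with the same foot: plain sleeve, spool with two flanges, low disc, cone.
- handle (a point): Top centre of the carousel's handle, an upright black post 16 mm dia, 100 mm high, on the disc 100 mm from the axis; starts on the robot's side. Its top is 145 mm above the table, the parts' at most 105. Leading it round the axis turns the disc either way (about 2 N); the disc stays where it is left. Ring of 8 places 45 degrees apart: the post and 7 pockets.
- pickup (a point): Pick-up point on the disc's top face, 45 mm above the table, behind the fixed fork at the carousel's front: two white posts 64 mm apart, tops at 55 mm, 72 mm towards this point's -x. The vertical turning axis lies 100 mm away along this point's own +x (away from the fork); z up. This point is fixed and does not turn with the disc. Disc 290 mm dia.
- nest (a point): Centre of the floor of the empty round nest on the dark steel build-up plate (220 x 120 mm): ring of 66 mm inner diameter, rim 10 mm high, floor 12 mm above the table; z up. The plate's other, equal nest, 110 mm away and farther from the robot, holds an aluminium flange 26 mm high.
Mind the look-alikes: they are no part of the job. What is shaped like the hub but orange is not meant.

How it is judged (in metres and radians):
On the way, in this order (a step that is already met when the one before it is completed fails the run):
1. the hub, still standing in its pocket and not touched by the gripper, is at rest within 20 mm of the pick-up position, and the fingers are off the carousel (horizontal distance between hub and pickup below 0.02 m and z of hub in the frame of pickup below 0.006 m and angle between hub's own z axis and vertical below 0.1 rad and linear speed of hub below 0.02 m/s and contact force between the fingers and anything else below 0.2 N), for 0.2 s.
2. the hub is lifted at least 30 mm off the disc (z of hub in the frame of pickup above 0.03 m), for 0.1 s.
3. the hub is in the nest, less than 20 mm above its floor, while still held by the fingers (horizontal distance between hub and nest below 0.016 m and z of hub in the frame of nest below 0.02 m and contact force between the fingers and hub above 0.5 N), for 0.05 s.
At the end, for the whole second after the job is handed in: The hub stands upright (within 7 degrees) and at rest on the floor of the empty nest, its axis within 14 mm of the nest's centre and its foot within 5 mm of the floor, released (horizontal distance between hub and nest below 0.014 m and z of hub in the frame of nest below 0.005 m and angle between hub's own z axis and vertical below 0.12 rad and linear speed of hub below 0.02 m/s and contact force between the fingers and hub below 0.1 N); the robot touches nothing.
It fails at once if the hub is tipped over (more than 45 degrees) (angle between hub's own z axis and vertical above 0.785 rad).
It also fails if it takes over 54 s, if anything falls off the work surface, if the arm or the gripper's body presses on something with over 40 N, if the wrist force passes 120 N, or if a joint passes its speed limit or range.

ROBOT

A 6-joint arm with a two-finger parallel gripper is mounted at the origin on the work surface. World frame = base frame: x ahead of the robot, y to its left, z up, the work surface at z = 0. Lengths are in m, angles in degrees, forces in N, time in s.
With the tool pointing down it reaches from about 0.35 to 0.925 m from the base axis. Payload 6.4 kg.
Tool frame: the origin (TCP) lies between the finger pads; the fingertips stand 22 mm ahead of it and the grasp point (between the pads) lies 3 mm ahead of it; z points along the fingers, y is the line along which they close (so a half turn about z gives the same grasp; the last joint's range is limited). The gripper opens to 94 mm and grips with 3 to 60 N. Pads are 16 mm wide; open, the fingers measure 119 mm over their backs; the gripper's body (75 mm by 177 mm) begins 78 mm behind the grasp point.
Start: joints at [55.915, 14.043, 89.255, -0, 76.702, -9.975], TCP at [0.266, 0.593, 0.227] pointing down, gripper open.
Joint ranges: [-179.41, 179.41], [-58.25, 129.5], [7.25, 145.43], [-54.29, 234.29], [11.92, 165.04], [-157.13, 157.13]. Speed limits (degrees/s): [147.25, 147.25, 180, 180, 180, 180].

INTERFACE

Orientations are given as a 3x3 rotation matrix whose columns are the frame's x, y, z axes.
In Python, from plant import ctrl gives the robot as it stands.
- The arm moves only by the tool arm_command, never from a script. Its argument "plan" is a list that holds one entry, the list of rows, each a list of 7 numbers: the turn, a rotation vector about the tool's x, y, z in degrees, then the shift along the tool's x, y, z in mm, then the opening in per cent of the stroke, from 0 (shut) to 100 (fully open). In form: [[[ax, ay, az, tx, ty, tz, grip], ...]]. A call has 1 to 5 rows; each row is the pose to reach, as a shift and turn from the pose commanded when the call began, along the tool's axes at that moment; what a row does not reach only later rows make up. A row lasts 1/10 s, in which the tool goes at most 50 mm and 8.59 degrees, less where a joint would pass 70% of its speed; a pose out of reach is approached as far as the arm can. A call with a gripper value outside its range is refused whole. The fingers move at their own pace and stop on an object; "force" is the grip in N (left out, the last holds). Time passes only in rows, so rows that repeat a pose let the fingers close. It gives the time, the measured TCP pose, the force, the opening and the grip force at its end, in the units of the state.
- ctrl.get_state(): the state, without advancing time (a new reading comes with each control period).
- ctrl.read_camera(name): name is "side" or "top"; returns the picture (480x640x3 uint8, blue, green, red); there is no depth.
- ctrl.camera_info(name): a dict with "camera_matrix" (3x3 intrinsics, pixels), "dist" ([k1, k2, p1, p2, k3] as OpenCV has them; the pictures are not rectified), "R" (3x3) and "t" (3): a world point X has camera coordinates R X + t. Camera axes: x right, y down, z forward; pixel columns grow to the right and rows downward; lengths in m; the calibration is good to about 2 mm. A picture is of the moment at which its call begins. camera_info takes no time and is no camera call.
- ctrl.close_job(): hands the job in; it is judged then, once.
The state is a dict: "time_s": time; "qpos": joint angles; "qvel": joint speeds; "joint_torque": joint torques, N m; "position": TCP position; "eef_rot": TCP orientation; "force": force on the tool from outside, world axes, zero at the start; "ft_torque": the same for the moment, N m; "gripper_width": finger opening in m; "finger_force": force on a finger pad.
Only numpy, scipy, OpenCV 4.12 (cv2) and the standard library are available. Lean on these libraries where they do the work, as an engineer would, in place of code of your own. Each camera call takes 0.05 s, during which the arm holds its last target. There are 200 camera calls.

## Working session

There is one attempt and no reset: what is moved stays moved. The work goes in short steps, Python scripts to look and compute and a tool call to move; the robot and the scene stay as the last step left them, time stands still between calls to the robot, and variables do not carry over. Pictures are saved under pics/ and viewed, at most 10 in all, crops included, and the job is handed in when it is done.

Besides the shell and the picture viewer there is one more tool, called after "Request:" as name([rows], argument=value, ...), one row to a line, values as JSON. arm_command: Moves the arm, as the interface text tells. Its arguments: {"type":"object","properties":{"plan":{"type":"array","items":{"type":"array","items":{"type":"array","items":{"type":"number"}}}},"force":{"type":"number"}},"required":["plan"]}

```bash
mkdir -p pics; ls
python3 - <<'E'
from plant import ctrl
import cv2,numpy as np
for n in("top","side"):
    cv2.imwrite(f"pics/{n}0.png",ctrl.read_camera(n)); i=ctrl.camera_info(n)
    print(n,{k:np.round(v,4).tolist() for k,v in i.items()})
s=ctrl.get_state();print(s["time_s"],s["position"],np.round(s["eef_rot"],3).tolist(),s["gripper_width"])
E
```

```text
pics
top {'camera_matrix': [[454.9507, 0.0, 316.5581], [0.0, 454.9507, 235.0763], [0.0, 0.0, 1.0]], 'dist': [0.0136, 0.0, 0.0, 0.0, 0.0], 'R': [[-0.0203, -0.9998, -0.0037], [-0.9873, 0.0207, -0.1574], [0.1575, 0.0004, -0.9875]], 't': [0.0067, 0.4707, 0.7875]}
side {'camera_matrix': [[473.817, 0.0, 324.3269], [0.0, 473.817, 243.2987], [0.0, 0.0, 1.0]], 'dist': [0.0025, 0.0, 0.0, 0.0, 0.0], 'R': [[0.9924, -0.1229, 0.0018], [-0.0907, -0.7418, -0.6644], [0.083, 0.6592, -0.7473]], 't': [-0.4632, 0.101, 0.975]}
0.1 [0.26524085 0.59286686 0.22647295] [[-0.913, 0.409, -0.001], [0.409, 0.913, -0.001], [0.0, -0.002, -1.0]] 0.09382984088668084
```

View pics/top0.png

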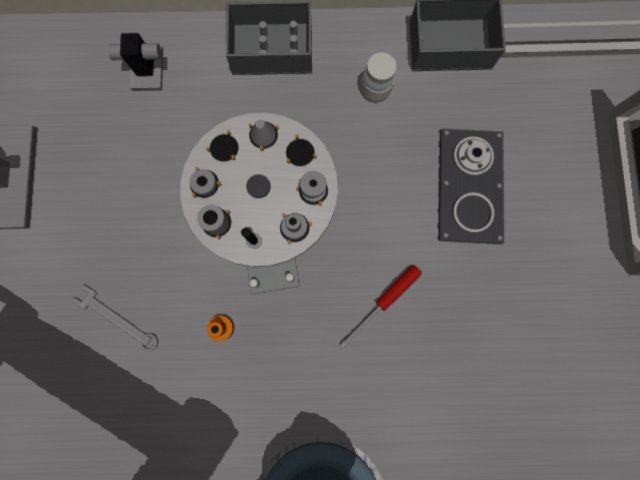

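View pics/side0.png

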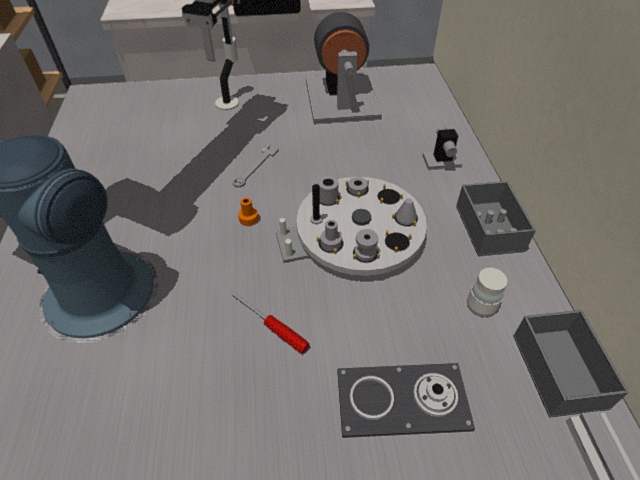

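The top view shows the disc centred near (258,187), the handle near (247,233), and the hub (foot and slim neck) at (294,226). The fork posts are at (254,283) and (289,277), and the empty nest is at (474,212). In the side view the hub is at (331,235), the handle top at (316,186), and the nest at (372,398). I'll enlarge these for precise pixels.

```bash
cat > h.py <<'E'
import cv2,numpy as np
from plant import ctrl
def cam(n):
    i=ctrl.camera_info(n); return [np.array(i[k],float) for k in("camera_matrix","dist","R","t")]
def back(n,px,z):
    K,d,R,t=cam(n); px=np.atleast_2d(np.array(px,float))
    u=cv2.undistortPoints(px[:,None],K,d)[:,0]
    D=np.c_[u,np.ones(len(u))]@R; C=-R.T@t
    return C+D*((z-C[2])/D[:,2:])
def proj(n,X):
    K,d,R,t=cam(n); return cv2.projectPoints(np.atleast_2d(np.array(X,float)),cv2.Rodrigues(R)[0],t,K,d)[0][:,0]
def circ(n,c,r,z,k=72):
    a=np.linspace(0,2*np.pi,k,endpoint=False); return proj(n,np.c_[c[0]+r*np.cos(a),c[1]+r*np.sin(a),np.full(k,z)])
E
python3 - <<'E'
from h import *
t=cv2.imread("pics/top0.png");s=cv2.imread("pics/side0.png")
def crop(im,x,y,w,h,f=4): return cv2.resize(im[y:y+h,x:x+w],None,fx=f,fy=f,interpolation=cv2.INTER_CUBIC)
a=np.hstack([crop(t,190,200,120,100),crop(t,435,175,80,100)])  # 480+320
b=np.hstack([crop(s,270,175,120,50),crop(s,335,370,80,50)])
cv2.imwrite("pics/c1.png",np.vstack([a,b]))
# disc fit top
for n,im in(("top",t),("side",s)):
    g=cv2.cvtColor(im,cv2.COLOR_BGR2GRAY)
    m=(g>150).astype(np.uint8)
    N,l,st,ce=cv2.connectedComponentsWithStats(m)
    for i in np.argsort(-st[1:,4])[:3]+1:
        c,_=cv2.findContours((l==i).astype(np.uint8),0,1); c=max(c,key=len)
        hull=cv2.convexHull(c)
        P=back(n,c[:,0],.045)[:,:2]; (cc,r)=cv2.minEnclosingCircle(P.astype(np.float32))
        print(n,st[i],np.round(cc,4),round(r,4))
E
```

```text
top [ 199  117  138  148 9435] [0.5601 0.1004] 0.1422
top [368  53  28  26 576] [ 0.7941 -0.1336] 0.0268
top [181 174  22  37 259] [0.5531 0.2279] 0.0351
side [ 296  177  131   93 5336] [0.5608 0.101 ] 0.1446
side [ 101    0   94   20 1469] [-0.0481  1.3114] 0.1779
side [414 374  44  41 848] [ 0.6135 -0.3136] 0.0359
```

View pics/c1.png

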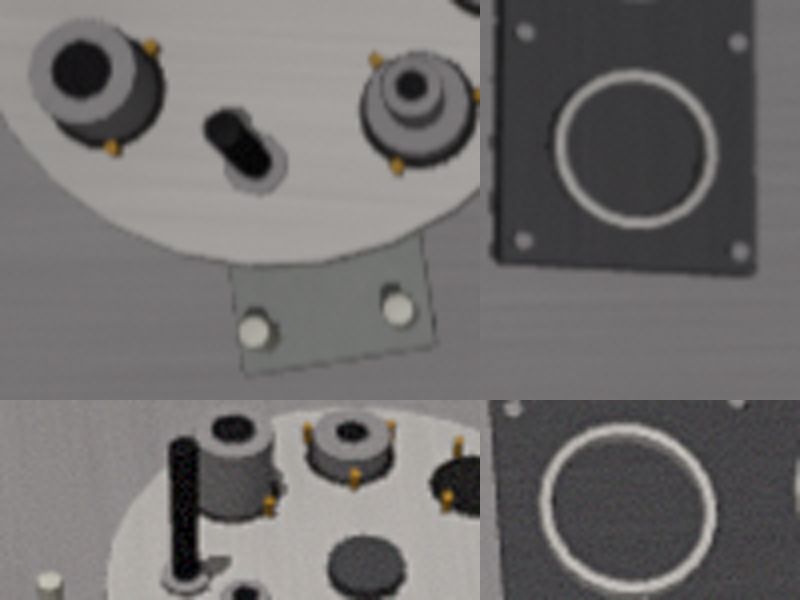

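Run:
```python
from h import *
C=np.array([.5605,.1007])
p=lambda n,px,z:back(n,px,z)[0,:2]-0
off=-0.375
T=lambda x,y:(190+x/4+off,200+y/4+off)
hub=p("top",T(410,86),.105); foot=p("top",T(418,108),.067)
han=p("top",T(222,127),.145); hanS=p("side",(270+184/4+off,175+42/4+off),.145)
f1=p("top",T(254,331),.055);f2=p("top",T(398,308),.055)
n1=p("top",(435+156/4+off,175+148/4+off),.022);n2=p("side",(335+148/4+off,370+108/4+off),.022)
print("hub",hub,foot,"handle",han,hanS,"nest",n1,n2,"fork",f1,f2)
for n,q in(("h",hub),("hf",foot),("han",han),("hanS",hanS),("fork",(f1+f2)/2)):
    d=q-C; print(n,np.hypot(*d),np.degrees(np.arctan2(d[1],d[0])))
```

```text
hub [0.48439281 0.03730639] [0.48181601 0.03598662] handle [0.46182084 0.10937118] [0.46219008 0.11174267] nest [ 0.51116408 -0.29547949] [ 0.51084516 -0.29708574] fork [0.3866741  0.10935207] [0.39537743 0.04643966]
h 0.09905076595182016 -140.20733790324152
hf 0.10187733459684237 -140.56452671738458
han 0.09905940265083571 174.97817517314164
hanS 0.09892815557771761 173.591109610226
fork 0.1710015936452006 -172.33641758830254
```

Request:
arm_command([
  [[0,0,-4,-75,-72,0,100],[0,0,-8,-110,-105,0,100],[0,0,-12,-145,-138,0,100],[0,0,-16,-180,-171,0,100],[0,0,-18.7,-215,-204,0,100]],
])

```text
time_s: 0.6
position: [0.3607, 0.3602, 0.227]
eef_rot: [[-0.996, 0.091, -0.0], [0.091, 0.996, -0.0], [0.0, -0.0, -1.0]]
force: [1.6, 0.1, 0.7]
gripper_width: 0.0938
finger_force: 0.0
```

```bash
cat >> h.py <<'E'
def goal(x,y,z,yaw,show=True):
    """tool-frame deltas from measured pose to TCP target, tool down, tool-y yaw (deg)"""
    s=ctrl.get_state(); R=np.array(s["eef_rot"]); p=np.array(s["position"])
    a=np.radians(yaw); Y=np.array([np.cos(a),np.sin(a),0]); Z=np.array([0,0,-1.]); G=np.c_[np.cross(Y,Z),Y,Z]
    rv=np.degrees(cv2.Rodrigues(R.T@G)[0][:,0])
    print("t",s["time_s"],"p",np.round(p,4),"yaw",np.round(np.degrees(np.arctan2(R[1,1],R[0,1])),2),"F",np.round(s["force"],2),"w",s["gripper_width"],"ff",s["finger_force"],"\n turn",np.round(rv,2),"shift",np.round(1e3*R.T@(np.array([x,y,z])-p),1))
E
python3 -c "
from h import *
goal(.462,.1105,.19,84.6)"
```

```text
t 0.6 p [0.3607 0.3602 0.227 ] yaw 84.76 F [1.64 0.1  0.69] w 0.09375127711559483 ff 0.0 
 turn [-0.02 -0.02  0.16] shift [-123.7 -239.4   37.1]
```

Request:
arm_command([
  [[0,0,0,-23,-45,0,100],[0,0,0,-46,-90,0,100],[0,0,0,-70,-135,0,100],[0,0,0,-90,-175,0,100],[0,0,0,-103,-200,0,100]],
])

```text
time_s: 1.1
position: [0.4448, 0.1506, 0.2272]
eef_rot: [[-0.995, 0.097, -0.0], [0.097, 0.995, -0.0], [0.0, -0.0, -1.0]]
force: [0.4, 0.5, 0.7]
gripper_width: 0.0938
finger_force: 0.0
```

Request:
arm_command([
  [[0,0,0,0,0,0,100],[0,0,0,0,0,0,100]],
])

```text
time_s: 1.3
position: [0.4441, 0.1532, 0.2271]
eef_rot: [[-0.995, 0.096, -0.001], [0.096, 0.995, 0.0], [0.001, 0.0, -1.0]]
force: [0.6, 0.5, -0.6]
gripper_width: 0.0937
finger_force: 0.0
```

```bash
python3 -c "
from h import *
goal(.462,.1105,.135,84.6)"
```

```text
t 1.3 p [0.4441 0.1532 0.2271] yaw 84.52 F [ 0.55  0.55 -0.6 ] w 0.09372889809607247 ff 0.0 
 turn [ 0.02 -0.05 -0.08] shift [-22.  -40.9  92.1]
```

Request:
arm_command([
  [[0,0,0,-11,-20,0,100],[0,0,0,-22,-41,0,100],[0,0,0,-22,-41,30,100],[0,0,0,-22,-41,65,100],[0,0,0,-22,-41,92,100]],
])

```text
time_s: 1.8
position: [0.4612, 0.1119, 0.1336]
eef_rot: [[-0.996, 0.092, -0.001], [0.092, 0.996, 0.0], [0.001, 0.0, -1.0]]
force: [-0.1, 0.0, -0.2]
gripper_width: 0.094
finger_force: 0.0
```

Request:
arm_command([
  [[0,0,0,0,0,0,40],[0,0,0,0,0,0,20],[0,0,0,0,0,0,10],[0,0,0,0,0,0,10],[0,0,0,0,0,0,10]],
], force=5)

```text
time_s: 2.3
position: [0.4632, 0.1105, 0.1368]
eef_rot: [[-0.996, 0.094, 0.002], [0.094, 0.996, 0.0], [-0.002, 0.0, -1.0]]
force: [0.7, 0.1, 0.2]
gripper_width: 0.0572
finger_force: 0.0
```

```bash
python3 -c "
from h import *
goal(.462,.1105,.135,84.6)
cv2.imwrite('pics/s1.png',ctrl.read_camera('side')[120:320,220:480].repeat(3,0).repeat(3,1))"
```

```text
t 2.3 p [0.4632 0.1105 0.1368] yaw 84.6 F [0.67 0.15 0.25] w 0.05724311264194478 ff 0.0 
 turn [ 0.01  0.14 -0.  ] shift [ 1.2 -0.2  1.8]
```

View pics/s1.png

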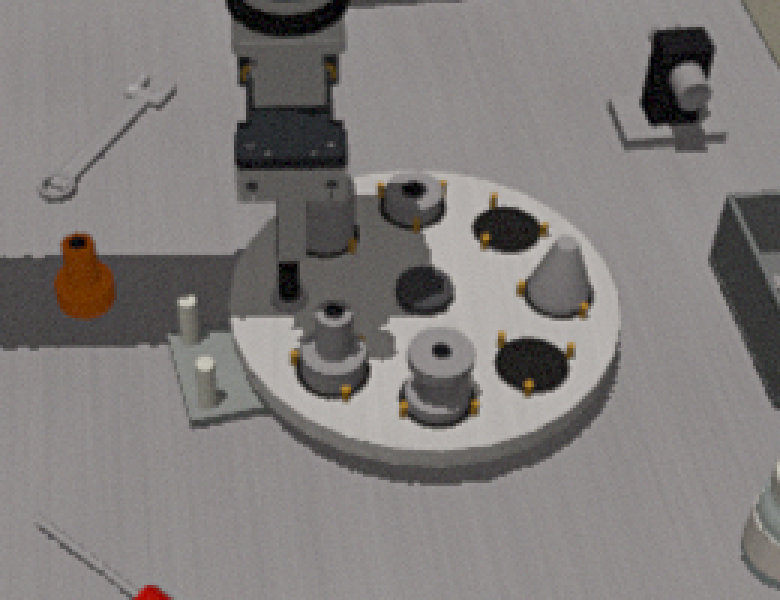

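The fingers straddle the post (crop 290,270) without touching any part, and the hub stands at crop (333,350). I'll close on the post next.

Request:
arm_command([
  [[0,0,0,0,0,0,10],[0,0,0,0,0,0,10],[0,0,0,0,0,0,10],[0,0,0,0,0,0,10],[0,0,0,0,0,0,10]],
])

```text
time_s: 2.85
position: [0.4623, 0.1103, 0.1354]
eef_rot: [[-0.996, 0.094, -0.0], [0.094, 0.996, -0.0], [0.0, -0.0, -1.0]]
force: [-1.3, -1.1, 0.1]
gripper_width: 0.0158
finger_force: 5.0
```

Request:
arm_command([
  [[0,0,0,0,0,0,10],[0,0,0,0,0,0,10],[0,0,0,0,0,0,10]],
])

```text
time_s: 3.15
position: [0.4623, 0.1103, 0.1354]
eef_rot: [[-0.996, 0.094, -0.0], [0.094, 0.996, -0.0], [0.0, -0.0, -1.0]]
force: [-0.5, -1.1, 1.0]
gripper_width: 0.0156
finger_force: 5.0
```

```bash
python3 -c "
from h import *
goal(.462,.1105,.135,84.6)
s=ctrl.get_state();R=np.array(s['eef_rot']);p=np.array(s['position'])[:2];C=np.array([.5605,.1007]);d=p-C
print(np.hypot(*d),np.degrees(np.arctan2(d[1],d[0])))
for k in range(1,17):
  a=np.radians(-2*k);M=np.array([[np.cos(a),-np.sin(a)],[np.sin(a),np.cos(a)]])
  e=M@d+C-p; print(2*k,np.round(1e3*R.T@[e[0],e[1],0],1))
"
```

```text
t 3.15 p [0.4623 0.1103 0.1354] yaw 84.59 F [-0.51 -1.07  0.98] w 0.015598081971141318 ff 4.999928846955299 
 turn [-0.02 -0.01 -0.01] shift [0.3 0.2 0.4]
0.0986355553649836 174.4373591250152
2 [-0.1  3.4 -0. ]
4 [-0.3  6.9 -0. ]
6 [-0.6 10.3 -0. ]
8 [-1.  13.7 -0. ]
10 [-1.5 17.1 -0. ]
12 [-2.2 20.5 -0. ]
14 [-3.  23.9 -0. ]
16 [-3.9 27.2 -0. ]
18 [-4.9 30.5 -0. ]
20 [-6.  33.7 -0. ]
22 [-7.3 36.9 -0. ]
24 [-8.6 40.1 -0. ]
26 [-10.1  43.2  -0. ]
28 [-11.7  46.3  -0. ]
30 [-13.3  49.3  -0. ]
32 [-15.1  52.2  -0. ]
```

Request:
arm_command([
  [[0,0,2,-0.1,3.4,0,10],[0,0,4,-0.3,6.9,0,10],[0,0,6,-0.6,10.3,0,10],[0,0,8,-1,13.7,0,10],[0,0,10,-1.5,17.1,0,10]],
], force=8)

```text
time_s: 3.65
position: [0.4654, 0.1272, 0.1354]
eef_rot: [[-0.964, 0.267, -0.001], [0.267, 0.964, -0.0], [0.0, -0.001, -1.0]]
force: [-0.1, -1.7, -0.1]
gripper_width: 0.0156
finger_force: 8.0
```

Request:
arm_command([
  [[0,0,2,-0.1,3.4,0,10],[0,0,4,-0.3,6.9,0,10],[0,0,6,-0.6,10.3,0,10],[0,0,8,-1,13.7,0,10],[0,0,10,-1.5,17.1,0,10]],
])

```text
time_s: 4.15
position: [0.4713, 0.1434, 0.1354]
eef_rot: [[-0.903, 0.43, -0.001], [0.43, 0.903, -0.0], [0.001, -0.001, -1.0]]
force: [-0.2, -1.1, 1.4]
gripper_width: 0.0155
finger_force: 8.0
```

Request:
arm_command([
  [[0,0,2,-0.1,3.4,0,10],[0,0,4,-0.3,6.9,0,10],[0,0,6,-0.6,10.3,0,10],[0,0,8,-1,13.7,0,10],[0,0,10,-1.5,17.1,0,10]],
])

```text
time_s: 4.65
position: [0.4799, 0.1582, 0.1354]
eef_rot: [[-0.814, 0.581, -0.001], [0.581, 0.814, -0.0], [0.001, -0.001, -1.0]]
force: [-1.4, -2.1, 1.2]
gripper_width: 0.016
finger_force: 8.0
```

```bash
python3 -c "
from h import *
C=np.array([.5605,.1007]);a=np.radians(142.6)
goal(*(C+.0986*np.array([np.cos(a),np.sin(a)])),.135,52.8)
cv2.imwrite('pics/t1.png',ctrl.read_camera('top')[100:300,160:360].repeat(3,0).repeat(3,1))"
```

```text
t 4.65 p [0.4799 0.1582 0.1354] yaw 54.51 F [-1.37 -2.14  1.21] w 0.01602862357393961 ff 7.999676316976547 
 turn [-0.05 -0.04  1.71] shift [-0.5  3.2  0.4]
```

View pics/t1.png

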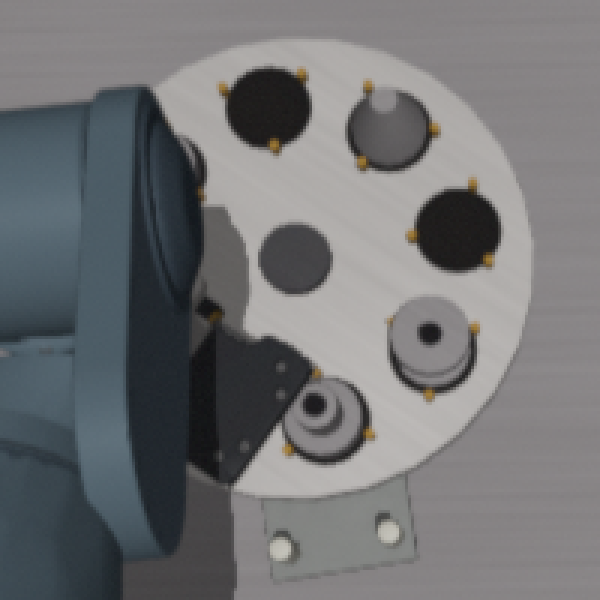

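The disc has turned with the handle. The hub (neck hole at crop 315,404, which is full-image 265,235) is almost in front of the fork (posts at crop 282,548 and 388,531). About 2 degrees remain, then I release, rise and check.

Request:
arm_command([
  [[0,0,1,0,1.7,0,10],[0,0,2,-0.1,3.3,0,10],[0,0,2,-0.1,3.3,0,10]],
])

```text
time_s: 5.0
position: [0.482, 0.1612, 0.1354]
eef_rot: [[-0.794, 0.608, -0.0], [0.608, 0.794, 0.001], [0.001, 0.0, -1.0]]
force: [-1.0, 1.1, 1.7]
gripper_width: 0.0157
finger_force: 8.0
```

Request:
arm_command([
  [[0,0,0,0,0,0,60],[0,0,0,0,0,0,60],[0,0,0,0,0,0,60],[0,0,0,0,0,0,60],[0,0,0,0,0,0,60]],
])

```text
time_s: 5.5
position: [0.4822, 0.1608, 0.1355]
eef_rot: [[-0.794, 0.608, 0.0], [0.608, 0.794, 0.0], [-0.0, 0.0, -1.0]]
force: [1.1, 0.1, -0.0]
gripper_width: 0.0526
finger_force: 0.0
```

Request:
arm_command([
  [[0,0,0,0,0,-20,60],[0,0,0,0,0,-45,60],[0,0,0,0,0,-70,60],[0,0,0,0,0,-70,60],[0,0,0,0,0,-70,60]],
])

```text
time_s: 6.0
position: [0.4822, 0.1608, 0.2054]
eef_rot: [[-0.794, 0.608, 0.001], [0.608, 0.794, 0.0], [-0.0, 0.0, -1.0]]
force: [0.6, 0.3, -1.4]
gripper_width: 0.0566
finger_force: 0.0
```

```bash
python3 -c "
from h import *
goal(.4614,.0871,.2,7.8)
t=ctrl.read_camera('top');cv2.imwrite('pics/t2f.png',t)
s=ctrl.read_camera('side');cv2.imwrite('pics/s2f.png',s)
r=lambda i,x,y,w,h:cv2.resize(i[y:y+h,x:x+w],None,fx=5,fy=5,interpolation=cv2.INTER_CUBIC)
cv2.imwrite('pics/c2.png',np.hstack([r(t,230,200,80,100),r(s,270,170,80,100)]))"
```

```text
t 6.0 p [0.4822 0.1608 0.2054] yaw 52.59 F [ 0.56  0.34 -1.35] w 0.05659120224050938 ff 0.0 
 turn [3.000e-02 2.000e-02 4.479e+01] shift [-28.2 -71.2   5.4]
```

View pics/c2.png

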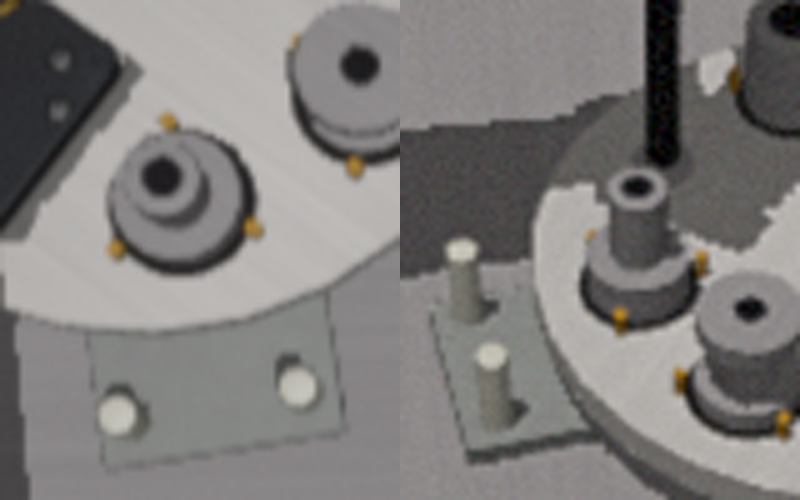

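The hub stands upright in front of the fork. Its neck top centre is at crop (161,177) in the top view and (637,187) in the side view. I'll compute the hub position from these.

```bash
python3 -c "
from h import *
a=back('top',(230+161/5-.4,200+177/5-.4),.105)[0];b=back('side',(270+237/5-.4,170+187/5-.4),.105)[0]
m=(a+b)/2;print(a,b)
C=np.array([.5605,.1007]);d=m[:2]-C;print(np.hypot(*d),np.degrees(np.arctan2(d[1],d[0])))
goal(m[0],m[1],.16,7.8)"
```

```text
[0.46197345 0.08800198 0.105     ] [0.46198156 0.08817636 0.105     ]
0.09932630300607312 -172.70583172680222
t 6.1 p [0.4813 0.1607 0.2039] yaw 52.59 F [ 0.01 -0.87 -0.31] w 0.05670304314551133 ff 0.0 
 turn [-0.13 -0.06 44.79] shift [-28.8 -69.3  44. ]
```

Request:
arm_command([
  [[0,0,8.5,-6,-14,0,60],[0,0,17,-12,-28,0,60],[0,0,25.5,-18,-42,0,60],[0,0,34,-24,-56,0,60],[0,0,42,-28.8,-69.3,0,60]],
])

```text
time_s: 6.6
position: [0.4619, 0.0877, 0.2037]
eef_rot: [[-0.178, 0.984, -0.003], [0.984, 0.178, 0.0], [0.001, -0.003, -1.0]]
force: [-0.5, -0.1, 0.5]
gripper_width: 0.0569
finger_force: 0.0
```

Request:
arm_command([
  [[0,0,2.8,0,0,0,60],[0,0,2.8,0,0,0,60],[0,0,2.8,0,0,0,60]],
])

```text
time_s: 6.9
position: [0.4624, 0.0883, 0.2045]
eef_rot: [[-0.137, 0.991, -0.002], [0.991, 0.137, 0.0], [0.0, -0.002, -1.0]]
force: [0.8, 0.9, -0.2]
gripper_width: 0.0562
finger_force: 0.0
```

```bash
python3 -c "
from h import *
goal(.462,.0881,.093,7.8)"
```

```text
t 6.9 p [0.4624 0.0883 0.2045] yaw 7.86 F [ 0.81  0.86 -0.23] w 0.056155660360240556 ff 0.0 
 turn [-0.1  -0.02  0.06] shift [ -0.2  -0.3 111.5]
```

Request:
arm_command([
  [[0,0,0,-0.2,-0.3,30,60],[0,0,0,-0.2,-0.3,60,60],[0,0,0,-0.2,-0.3,90,60],[0,0,0,-0.2,-0.3,105,60],[0,0,0,-0.2,-0.3,111,60]],
])

```text
time_s: 7.4
position: [0.461, 0.0884, 0.0921]
eef_rot: [[-0.137, 0.991, -0.004], [0.991, 0.137, 0.0], [0.001, -0.004, -1.0]]
force: [0.0, 0.9, 0.5]
gripper_width: 0.0563
finger_force: 0.0
```

Request:
arm_command([
  [[0,0,0,0,0,0,20],[0,0,0,0,0,0,20],[0,0,0,0,0,0,20],[0,0,0,0,0,0,20],[0,0,0,0,0,0,20]],
], force=20)

```text
time_s: 7.9
position: [0.4622, 0.0879, 0.0952]
eef_rot: [[-0.136, 0.991, -0.002], [0.991, 0.136, -0.0], [-0.0, -0.002, -1.0]]
force: [-4.4, -0.8, 5.3]
gripper_width: 0.0255
finger_force: 20.0
```

Request:
arm_command([
  [[0,0,0,0,0,0,20],[0,0,0,0,0,0,20]],
])

```text
time_s: 8.1
position: [0.4622, 0.0879, 0.0952]
eef_rot: [[-0.136, 0.991, -0.002], [0.991, 0.136, -0.0], [-0.0, -0.002, -1.0]]
force: [-4.1, -0.2, 6.1]
gripper_width: 0.0258
finger_force: 20.0
```

Request:
arm_command([
  [[0,0,0,0,0,-5,20],[0,0,0,0,0,-20,20],[0,0,0,0,0,-45,20],[0,0,0,0,0,-75,20],[0,0,0,0,0,-100,20]],
], force=30)

```text
time_s: 8.6
position: [0.4625, 0.0881, 0.1957]
eef_rot: [[-0.136, 0.991, 0.001], [0.991, 0.136, 0.0], [0.0, 0.001, -1.0]]
force: [0.5, -0.1, -3.5]
gripper_width: 0.0253
finger_force: 30.0
```

Request:
arm_command([
  [[0,0,0,0,0,0,20],[0,0,0,0,0,0,20]],
])

```text
time_s: 8.8
position: [0.4623, 0.0881, 0.1938]
eef_rot: [[-0.136, 0.991, -0.0], [0.991, 0.136, 0.0], [0.0, -0.0, -1.0]]
force: [-0.3, -0.1, -4.8]
gripper_width: 0.0255
finger_force: 30.0
```

```bash
python3 -c "
from h import *
goal(.511,-.2963,.195,7.8)
t=ctrl.read_camera('top');s=ctrl.read_camera('side')
r=lambda i,x,y,w,h:cv2.resize(i[y:y+h,x:x+w],None,fx=4,fy=4,interpolation=cv2.INTER_CUBIC)
cv2.imwrite('pics/c3.png',np.hstack([r(t,220,180,100,120),r(s,250,110,100,120)]))"
```

```text
t 8.8 p [0.4623 0.0881 0.1938] yaw 7.79 F [-0.28 -0.12 -4.81] w 0.025502198750214977 ff 29.996072351932526 
 turn [-0.01 -0.   -0.01] shift [-387.4   -3.9   -1.2]
```

View pics/c3.png

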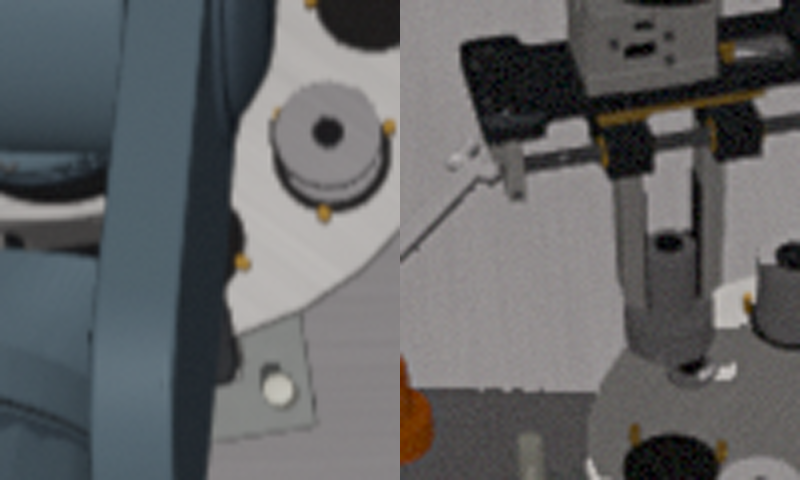

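The side view shows the hub hanging upright between the fingers (crop 668,290) over its empty pocket. I'll carry it along tool -x to the nest.

Request:
arm_command([
  [[0,0,0,-10,0,0,20],[0,0,0,-30,0,0,20],[0,0,0,-60,0,0,20],[0,0,0,-95,-1,0,20],[0,0,0,-130,-1.5,0,20]],
])

```text
time_s: 9.4
position: [0.4782, -0.0425, 0.1932]
eef_rot: [[-0.136, 0.991, -0.002], [0.991, 0.136, 0.0], [0.001, -0.002, -1.0]]
force: [0.8, -0.0, -3.1]
gripper_width: 0.0258
finger_force: 30.0
```

Request:
arm_command([
  [[0,0,0,-35,0,0,20],[0,0,0,-70,0,0,20],[0,0,0,-105,-1,0,20],[0,0,0,-140,-1,0,20],[0,0,0,-175,-1.5,0,20]],
])

```text
time_s: 9.9
position: [0.5002, -0.2164, 0.193]
eef_rot: [[-0.135, 0.991, -0.002], [0.991, 0.135, 0.001], [0.001, -0.002, -1.0]]
force: [0.2, -0.0, -3.8]
gripper_width: 0.0254
finger_force: 30.0
```

Request:
arm_command([
  [[0,0,0,-30,0,0,20],[0,0,0,-55,0,0,20],[0,0,0,-75,-1,0,20],[0,0,0,-82,-1,0,20],[0,0,0,-82,-1,0,20]],
])

```text
time_s: 10.4
position: [0.5108, -0.2964, 0.1938]
eef_rot: [[-0.135, 0.991, -0.001], [0.991, 0.135, 0.001], [0.001, -0.001, -1.0]]
force: [-0.3, 0.5, -4.6]
gripper_width: 0.0252
finger_force: 30.0
```

Request:
arm_command([
  [[0,0,0,0,0,0,20],[0,0,0,0,0,0,20]],
])

```text
time_s: 10.6
position: [0.5111, -0.2948, 0.1943]
eef_rot: [[-0.137, 0.991, -0.0], [0.991, 0.137, 0.001], [0.001, -0.0, -1.0]]
force: [-0.5, -0.2, -3.9]
gripper_width: 0.0255
finger_force: 30.0
```

```bash
python3 -c "
from h import *
goal(.511,-.2963,.062,7.8)
cv2.imwrite('pics/s4.png',cv2.resize(ctrl.read_camera('side')[280:480,280:500],None,fx=3,fy=3,interpolation=cv2.INTER_CUBIC))"
```

```text
t 10.6 p [ 0.5111 -0.2948  0.1943] yaw 7.86 F [-0.48 -0.22 -3.88] w 0.025468630102514666 ff 29.99605804681778 
 turn [-0.01 -0.03  0.06] shift [ -1.5  -0.3 132.3]
```

View pics/s4.png

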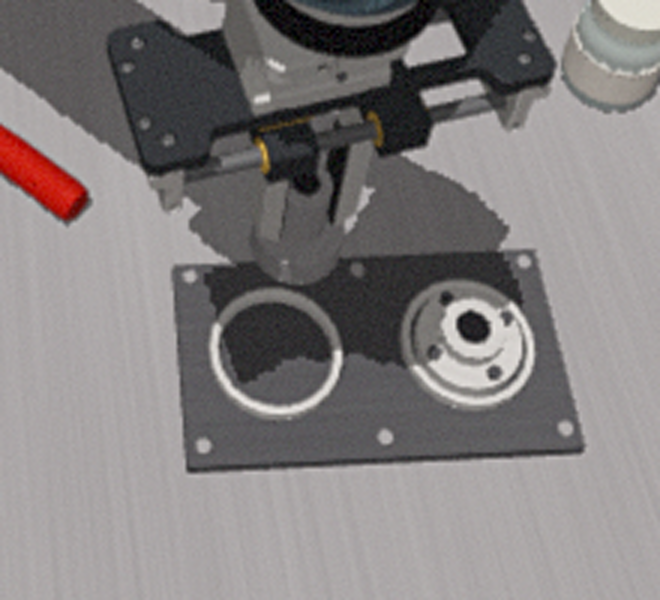

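The hub is held over the nest (ring at crop 275,352), and the flange at crop (472,330) is clear of the fingers. I'll lower it.

Request:
arm_command([
  [[0,0,0,-0.5,0,25,20],[0,0,0,-1,0,55,20],[0,0,0,-1,0,85,20],[0,0,0,-1.3,0,105,20],[0,0,0,-1.3,0,115,20]],
])

```text
time_s: 11.15
position: [0.5104, -0.2956, 0.0773]
eef_rot: [[-0.136, 0.991, -0.003], [0.991, 0.136, 0.002], [0.003, -0.002, -1.0]]
force: [0.3, -0.1, -3.3]
gripper_width: 0.0257
finger_force: 30.0
```

Request:
arm_command([
  [[0,0,0,0,0,5,20],[0,0,0,0,0,9,20],[0,0,0,0,0,12,20],[0,0,0,0,0,13,20],[0,0,0,0,0,13,20]],
])

```text
time_s: 11.65
position: [0.5116, -0.2975, 0.067]
eef_rot: [[-0.136, 0.991, 0.001], [0.991, 0.136, -0.001], [-0.001, 0.001, -1.0]]
force: [0.8, 0.3, -2.8]
gripper_width: 0.0255
finger_force: 30.0
```

Free so far at z = 0.067. I'll step down until it makes contact.

Request:
arm_command([
  [[0,0,0,0,0,1,20],[0,0,0,0,0,2,20],[0,0,0,0,0,3,20],[0,0,0,0,0,3,20]],
])

```text
time_s: 12.05
position: [0.5112, -0.2972, 0.0633]
eef_rot: [[-0.136, 0.991, -0.0], [0.991, 0.136, 0.0], [0.0, -0.0, -1.0]]
force: [-1.0, -0.9, -4.3]
gripper_width: 0.0255
finger_force: 30.0
```

Request:
arm_command([
  [[0,0,0,0,0,0.5,20],[0,0,0,0,0,1,20],[0,0,0,0,0,1.5,20],[0,0,0,0,0,1.5,20]],
])

```text
time_s: 12.45
position: [0.5114, -0.2973, 0.0623]
eef_rot: [[-0.136, 0.991, -0.0], [0.991, 0.136, -0.0], [0.0, -0.0, -1.0]]
force: [-1.4, 1.5, -0.9]
gripper_width: 0.0258
finger_force: 30.0
```

Request:
arm_command([
  [[0,0,0,0,0,0.5,20],[0,0,0,0,0,1,20],[0,0,0,0,0,1,20]],
])

```text
time_s: 12.75
position: [0.5114, -0.2974, 0.0622]
eef_rot: [[-0.136, 0.991, -0.001], [0.991, 0.136, 0.0], [0.0, -0.001, -1.0]]
force: [-4.4, 2.5, 6.5]
gripper_width: 0.0253
finger_force: 30.0
```

It is down: the force rises to +6.5 N and the height agrees with the nest floor. I'll unload slightly, open, and retreat straight up.

Request:
arm_command([
  [[0,0,0,0,0,-0.7,20],[0,0,0,0,0,-0.7,35],[0,0,0,0,0,-0.7,55],[0,0,0,0,0,-0.7,55],[0,0,0,0,0,-0.7,55]],
])

```text
time_s: 13.25
position: [0.5115, -0.2974, 0.0617]
eef_rot: [[-0.135, 0.991, 0.0], [0.991, 0.135, -0.0], [-0.0, 0.0, -1.0]]
force: [-0.1, -0.5, 1.8]
gripper_width: 0.0508
finger_force: 0.0
```

Request:
arm_command([
  [[0,0,0,0,0,0,55],[0,0,0,0,0,0,55],[0,0,0,0,0,-15,55],[0,0,0,0,0,-40,55],[0,0,0,0,0,-80,55]],
])

```text
time_s: 13.75
position: [0.5101, -0.2962, 0.1412]
eef_rot: [[-0.135, 0.991, -0.003], [0.991, 0.135, 0.003], [0.003, -0.003, -1.0]]
force: [0.3, 0.4, 0.9]
gripper_width: 0.0518
finger_force: 0.0
```

Request:
arm_command([
  [[0,0,0,0,0,-40,55],[0,0,0,0,0,-80,55],[0,0,0,0,0,-80,55],[0,0,0,0,0,-80,55]],
])

```text
time_s: 14.15
position: [0.5118, -0.2976, 0.2238]
eef_rot: [[-0.136, 0.991, 0.003], [0.991, 0.136, -0.002], [-0.003, 0.002, -1.0]]
force: [-0.1, 0.1, -0.1]
gripper_width: 0.0519
finger_force: 0.0
```

```bash
python3 -c "
from h import *
goal(.511,-.2963,.2,7.8)
t=ctrl.read_camera('top');s=ctrl.read_camera('side')
r=lambda i,x,y,w,h:cv2.resize(i[y:y+h,x:x+w],None,fx=4,fy=4,interpolation=cv2.INTER_CUBIC)
cv2.imwrite('pics/c5.png',np.hstack([r(t,430,120,90,130),r(s,330,330,100,130)]))"
```

```text
t 14.15 p [ 0.5118 -0.2976  0.2238] yaw 7.79 F [-0.06  0.08 -0.09] w 0.0518975526786139 ff 0.0 
 turn [ 0.13  0.15 -0.01] shift [ 1.5 -0.7 23.7]
```

View pics/c5.png

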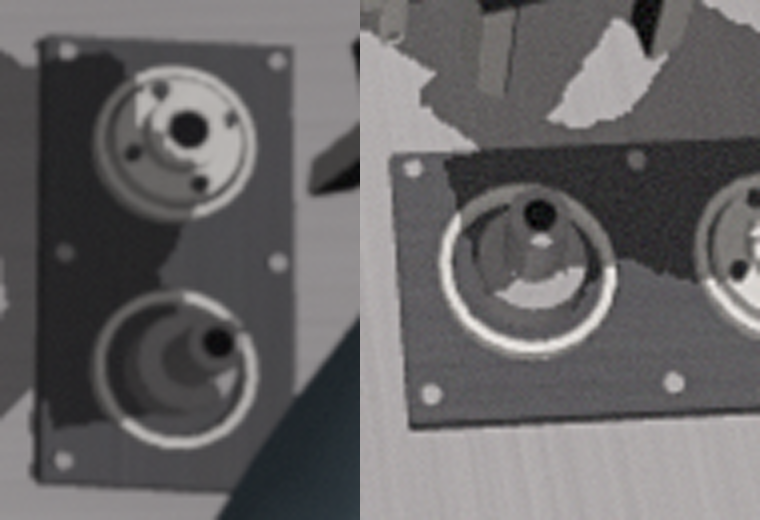

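The hub stands in the nest, with its neck hole at crop (217,343) in the top view and (540,213) in the side view. I'll check its position numerically and hand in if it is good.

```bash
python3 -c "
from h import *
a=back('top',(483.85,205.35),.072)[0];b=back('side',(374.6,382.9),.072)[0]
n=np.array([.511,-.2963]);print(a,b,np.linalg.norm(a[:2]-n),np.linalg.norm(b[:2]-n))
if max(np.linalg.norm(a[:2]-n),np.linalg.norm(b[:2]-n))<.008: print(ctrl.close_job())"
```

```text
[ 0.51170247 -0.29649477  0.072     ] [ 0.5120638  -0.29607289  0.072     ] 0.0007289702915815348 0.0010877742635551154
the job is handed in; nothing more can be done
None
```

The job is handed in at about 14 s: the carousel was turned and released, and the hub now stands upright and released in the empty nest, about 1 mm from its centre by both cameras; the verdict itself was not shown.

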